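Uncover the bearing-warming pot

ROBOT

A 6-joint arm with a two-finger parallel gripper is mounted at the origin on the work surface. World frame = base frame: x ahead of the robot, y to its left, z up, the work surface at z = 0. Lengths are in m, angles in rad, forces in N, time in s.
With the tool pointing down it reaches from about 0.275 to 1 m from the base axis. Payload 8.4 kg.
Tool frame: the origin (TCP) lies on the centre line of the jaws, within the pads' length; the fingertips stand 17 mm ahead of it and the grasp point (between the pads) lies 2 mm behind it (bot.tcp_to_tips is the z of the fingertips in the tool frame, in m); z points along the fingers, y is the line along which they close (so a half turn about z gives the same grasp; the last joint's range is limited). The gripper opens to 85 mm and grips with 20 to 120 N. Pads are 22 mm wide; open, the fingers measure 114 mm over their backs; the gripper's body (76 mm by 85 mm) begins 54 mm behind the grasp point. The pads swing forward as they close: fully open they stand 13 mm farther back than shut.
Start: joints at [-1.162, 0.353, 1.633, -0, 1.155, -0.002], TCP at [0.25, -0.573, 0.248] pointing down, gripper open.
Joint ranges: [-2.63, 2.63], [-0.92, 2.1], [0.06, 2.66], [-1.3, 4.44], [0, 2.69], [-3.02, 3.02]. Speed limits (rad/s): [2.22, 2.22, 2.79, 3.14, 3.14, 3.14].

INTERFACE

Orientations are given as a unit quaternion [x, y, z, w].
In Python, from workcell import bot, hand, kinematics, get_obs, vision, hand_in gives the robot as it stands. The module is installed in compiled form; this text tells all that it offers. Calls block until the motion is done:
- bot.reach(position, orientation): joint-space move of the TCP to a pose.
- bot.servo_line(position, ori=None, velocity=0.15): straight line of the TCP; ori=None keeps the orientation; velocity is the mean speed in m/s.
- bot.goto_joints(angles): joint-space move.
- hand.move_gripper(opening, strength=None): finger opening in m; strength is the grip in N (None keeps the last); returns when the fingers have stopped.
- bot.dwell(seconds).
- kinematics.solve_ik(position, orientation): joint angles nearest the present ones, or None.
- get_obs(): the state.
- vision.read_camera(name): name is "scene" or "top" or "wrist"; returns a dict with "frame" (400x640x3 uint8, red, green, blue), "intrinsics" (3x3 intrinsics, pixels), "view" (4x4, takes a point from world to camera coordinates). Camera axes: x right, y down, z forward; pixel columns grow to the right and rows downward; lengths in m; the calibration is good to about 2 mm. The wrist camera is an equidistant fisheye: a pixel r from the principal point sees the ray r / f radians off the axis. A picture is of the moment at which its call begins. There is no depth.
A pose or a line that the arm cannot do raises bot.IKError and nothing moves.
- hand_in(): hands the job in; it is judged then, once.
The state is a dict: "time_s": time; "joint_pos": joint angles; "joint_vel": joint speeds; "joint_efforts": joint torques, N m; "position": TCP position; "orientation": TCP orientation; "wrist_force": force on the tool from outside, world axes, zero at the start; "ft_torque": the same for the moment, N m; "gripper_width": finger opening in m; "grip_force": force on a finger pad.
Only numpy, scipy, OpenCV 4.12 (cv2) and the standard library are available. Lean on these libraries where they do the work, as an engineer would, in place of code of your own. Each camera call takes 0.05 s, during which the arm holds its last target. There are 200 camera calls.

TASK

Take the lid lifter from its ring stand and use it to lift the hot lid off the larger of the two bearing-warming pots by its loop handle; keep the lid level and never touch it with the gripper or arm. Set the lid down, without dropping it, centred on the round lid rest, then hang the lifter back upright in its ring stand and let go.

Things in the scene. Friction and masses are not known exactly. Their poses are not given: they have to be found in the camera images.
- lifter: Lid lifter, 250 g. Origin: underside centre of its round guard (116 wide, 4 thick), z up. Above it a wooden grip, x 40, y 18, z 4 to 59: close the fingers along y. Below, a 10 mm shaft at x=-20 ends in a fork: two 8 mm prongs along +x at y=±14, axes z=-94, x=-20 to 22, tips turned up to z=-82, lowest z=-98. A bar can lie at x=-11 to 14. Guard nose marks +x, at start within 30° of world x.
- lid: Larger pot's loose flat aluminium lid, 140 across, 6 thick, 0.3 kg, on the 70 mm high rim. Origin: underside centre, z up. Upright loop of 8 mm bar: level top bar along y, axis at z=52, 42 free below it, opening 70 wide. Slip both prongs under its middle along lid x (within 30° of world x at start); hung, it swings freely about the bar. The smaller pot (54 high, lid 102 across) is a bystander.
- lid_rest: Round dark steel trivet fixed to the bench: open ring 152 mm across with a cross inside, 15 mm high. Origin: centre of its underside, z up.
- lifter_stand: Ring stand fixed to the bench: foot 120 mm across, four thin legs and a level steel ring, 88 mm inside, 104 mm outside diameter, its top 125 mm above the bench. Origin: centre of the foot's underside, z up. The lifter's guard lies on the ring, its fork hangs inside; draw it straight up 100 mm to clear; it goes back from above at any yaw.

How it is judged:
By the outcome, as a careful person would: the job done as asked, in the order asked, and still so for the second after the job is handed in, with the robot touching nothing.
It also fails if it takes over 64 s, if anything falls off the work surface, if the arm or the gripper's body presses on something with over 40 N, if the wrist force passes 120 N, or if a joint passes its speed limit or range.

## Working session

There is one attempt and no reset: what is moved stays moved. The work goes in short steps, each a Python script; the robot and the scene stay as the last script left them, time stands still between calls to the robot, and variables do not carry over. Pictures are saved under pics/ and viewed, at most 13 in all, crops included, and the job is handed in when it is done.

```bash
mkdir -p pics; python3 - <<'E'
from workcell import *
import cv2,numpy as np
for n in("scene","top"):
    r=vision.read_camera(n); cv2.imwrite(f"pics/{n}0.png",r["frame"][:,:,::-1]); np.savez(f"{n}0.npz",**r)
    print(n,r["intrinsics"].round(1).tolist(),r["view"].round(3).tolist())
r=vision.read_camera("wrist");np.savez("wrist0.npz",**r)
o=get_obs();print(o["time_s"],o["orientation"],o["wrist_force"])
E
```

```text
scene [[427.3, 0.0, 318.3], [0.0, 427.3, 203.6], [0.0, 0.0, 1.0]] [[0.778, 0.628, 0.012, -0.387], [0.547, -0.668, -0.505, -0.273], [-0.309, 0.399, -0.863, 1.295], [0.0, 0.0, 0.0, 1.0]]
top [[361.5, 0.0, 320.8], [0.0, 361.5, 198.5], [0.0, 0.0, 1.0]] [[0.017, -1.0, 0.001, -0.035], [-0.981, -0.017, -0.191, 0.562], [0.191, 0.003, -0.981, 0.726], [0.0, 0.0, 0.0, 1.0]]
0.15 [ 9.78984285e-01  2.03935016e-01 -9.54459234e-05 -5.19500940e-04] [ 0.1816059   0.00105643 -0.76529564]
```

View pics/top0.png

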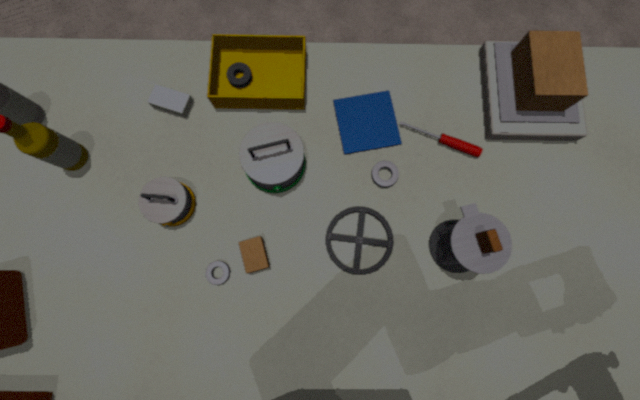

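View pics/scene0.png

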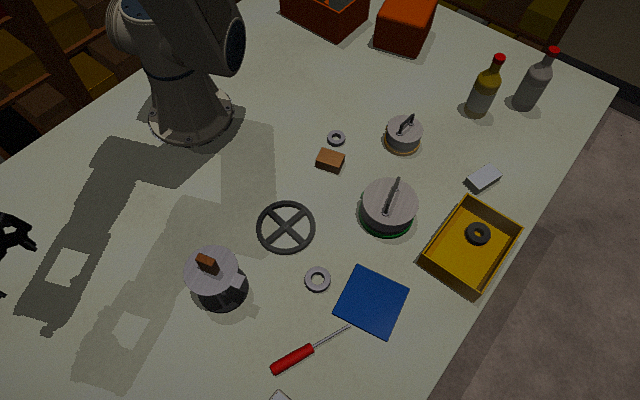

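The top view shows the guard at about (481,243) with its nose at (469,211), the larger lid at (273,155) with its loop bar from (251,155) to (290,143), and the trivet at (359,240). The scene view agrees: guard (212,270), lid (389,205), trivet (286,228).

```bash
cat > h.py <<'E'
import numpy as np,cv2
def load(n): return dict(np.load(n))
def ray(r,uv,z):
    K,V=r["intrinsics"],r["view"];R,t=V[:3,:3],V[:3,3]
    d=R.T@np.linalg.inv(K)@np.array([uv[0],uv[1],1.]);c=-R.T@t
    return c+d*(z-c[2])/d[2]
def tri(rs,uvs):
    A=np.zeros((3,3));b=np.zeros(3)
    for r,uv in zip(rs,uvs):
        K,V=r["intrinsics"],r["view"];R,t=V[:3,:3],V[:3,3]
        d=R.T@np.linalg.inv(K)@np.array([uv[0],uv[1],1.]);d/=np.linalg.norm(d);c=-R.T@t
        P=np.eye(3)-np.outer(d,d);A+=P;b+=P@c
    return np.linalg.solve(A,b)
E
python3 - <<'E'
from h import *
t=load("top0.npz");s=load("scene0.npz")
for r,l in((t,[(30,130),(273,150),(481,255),(479,210),(265,170),(330,240),(455,250)]),(s,[(390,220),(205,280),(300,300)])):
    for u,v in l: print(u,v,r["frame"][v,u],cv2.cvtColor(r["frame"],cv2.COLOR_RGB2HSV)[v,u])
a=cv2.resize(t["frame"][120:200,210:320],None,fx=3.6,fy=3.6,interpolation=2)
b=cv2.resize(t["frame"][195:275,415:525],None,fx=3.6,fy=3.6,interpolation=2)
c=cv2.resize(s["frame"][165:245,340:450],None,fx=3.6,fy=3.6,interpolation=2)
d=cv2.resize(s["frame"][235:315,160:270],None,fx=3.6,fy=3.6,interpolation=2)
cv2.imwrite("pics/z1.png",np.vstack([np.hstack([a,b]),np.hstack([c,d])])[:,:,::-1])
E
```

```text
30 130 [77 62  0] [ 24 255  77]
273 150 [121 121 122] [120   2 122]
481 255 [87 85 89] [135  11  89]
479 210 [117 118 112] [ 35  13 118]
265 170 [121 122 127] [115  12 127]
330 240 [49 53 49] [60 19 53]
455 250 [110 106 111] [144  11 111]
390 220 [116 112 107] [ 17  20 116]
205 280 [106 105 106] [150   2 106]
300 300 [132 133 118] [ 32  29 133]
```

View pics/z1.png

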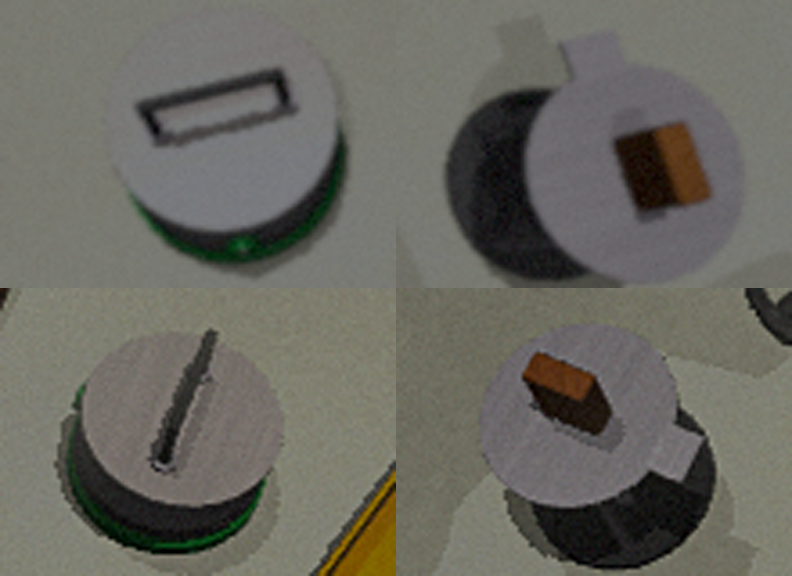

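The zoomed crops show these centres, in source pixels. Top view: lid (271.9,153.3), bar centre (268.9,144.2), guard (480.7,243.3), nose end (468.3,205.3), grip top (495.6,240.3). Scene view: lid (390.8,201.5), guard (211.1,270.3).

```bash
python3 - <<'E'
from h import *
t=load("top0.npz");s=load("scene0.npz")
z=lambda u,v,x0,y0:(x0+u/3.6,y0+v/3.6)
R=lambda n,r,uv,h:print(n,ray(r,uv,h).round(4))
R("lid t",t,(271.9,153.3),.076);R("lid s",s,(390.8,201.5),.076);print("tri",tri([t,s],[(271.9,153.3),(390.8,201.5)]))
R("guard t",t,(480.7,243.3),.129);R("guard s",s,(211.1,270.3),.129);print("tri",tri([t,s],[(480.7,243.3),(211.1,270.3)]))
R("nose t",t,(468.3,205.3),.129);R("grip t",t,(495.6,240.3),.184)
g0,g1=ray(t,z(266,126.5,415,195),.184)[:2],ray(t,z(299,200.5,415,195),.184)[:2];print("grip long edge perp",g0,g1)
a,b=ray(t,z(140,102,210,120),.124),ray(t,z(286,71,210,120),.124);print("bar",a,b,np.linalg.norm(a-b))
d=a-b;print("lid yaw",np.degrees(np.arctan2(-d[0],d[1])))
# trivet mask
for n,r,(x0,x1,y0,y1) in(("t",t,(318,402,200,282)),("s",s,(248,322,195,260))):
    m=(cv2.GaussianBlur(r["frame"],(3,3),0).max(2)<75).astype(np.uint8)[y0:y1,x0:x1]
    c=max(cv2.findContours(m,cv2.RETR_EXTERNAL,cv2.CHAIN_APPROX_NONE)[0],key=cv2.contourArea)
    pts=np.array([ray(r,p[0]+[x0,y0],.015)[:2] for p in c]);(cx,cy),rad=cv2.minEnclosingCircle(pts.astype(np.float32))
    print("trivet",n,cx,cy,rad,len(c))
# wrist camera pose
w=load("wrist0.npz");print(w["intrinsics"],(-w["view"][:3,:3].T@w["view"][:3,3]),w["view"][2,:3])
# foot of stand check in scene/top: dark blob near guard
E
```

```text
lid t [0.6551 0.0817 0.076 ]
lid s [0.6607 0.0818 0.076 ]
tri [0.65845987 0.08403199 0.06960436]
guard t [ 0.4662 -0.331   0.129 ]
guard s [ 0.4717 -0.3323  0.129 ]
tri [ 0.46773779 -0.33240471  0.1231204 ]
nose t [ 0.5392 -0.3119  0.129 ]
grip t [ 0.4676 -0.3333  0.184 ]
grip long edge perp [ 0.48528276 -0.32282269] [ 0.44958232 -0.33624803]
bar [0.64914111 0.12158451 0.124     ] [0.66885915 0.04043054 0.124     ] 0.08351507677450568
lid yaw 13.6565650028097
trivet t 0.47777658700942993 -0.11117534339427948 0.07585786283016205 190
trivet s 0.48027724027633667 -0.11486446112394333 0.07825938612222672 160
[[309.70691629   0.         318.59716241]
 [  0.         309.70691629 202.09032417]
 [  0.           0.           1.        ]] [ 0.32345417 -0.53950078  0.37445273] [-0.29388451 -0.12534859 -0.94758621]
```

```bash
cat >> h.py <<'E'
def q(deg): a=np.radians(deg)/2; return [float(np.cos(a)),float(np.sin(a)),0.,0.]
GY=14.5; G=np.array([.4685,-.332]); GZ=.156   # TCP at lifter grasp: lifter z = TCP z - .031
E
python3 - <<'E'
from workcell import *
from h import *
print([ (None if (j:=kinematics.solve_ik([*p],q(GY))) is None else np.round(j,2).tolist()) for p in([*G,.3],[*G,GZ],[.657,.083,.33],[.42,-.128,.163])])
bot.reach([*G,.28],q(GY))
r=vision.read_camera("wrist");cv2.imwrite("pics/w1.png",r["frame"][:,:,::-1]);np.savez("wrist1.npz",**r)
bot.servo_line([*G,GZ],velocity=.12)
o=get_obs();print(o["time_s"],o["position"],o["wrist_force"])
hand.move_gripper(.010,80)
o=get_obs();print(o["time_s"],o["position"],o["wrist_force"],o["gripper_width"],o["grip_force"])
r=vision.read_camera("wrist");cv2.imwrite("pics/w2.png",r["frame"][:,:,::-1]);np.savez("wrist2.npz",**r)
E
```

```text
[[-0.62, 0.23, 1.69, -0.0, 1.23, 0.7], [-0.62, 0.38, 1.82, -0.0, 0.94, 0.7], [0.12, 0.35, 1.45, -0.0, 1.34, 1.44], [-0.3, 0.18, 2.1, -0.0, 0.87, 1.02]]
2.625 [ 0.46892166 -0.33232428  0.15670868] [ 0.141307   -0.54828044 -0.63786042]
3.25 [ 0.46869604 -0.33207944  0.15632287] [0.24650703 1.0667777  3.95374407] 0.017097108933823053 79.21340703964233
```

View pics/w2.png

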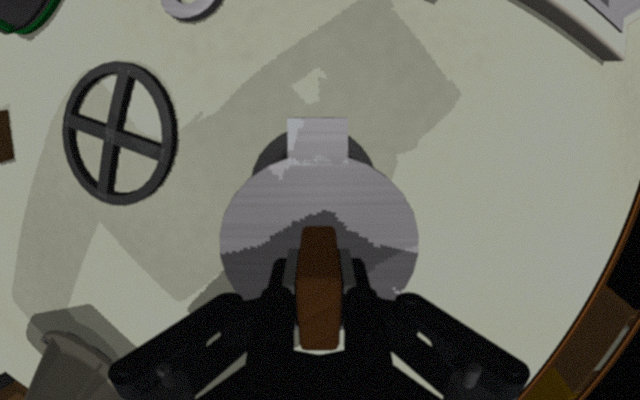

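The wrist view shows the grip held squarely between the pads, with the nose at column 318 and the guard rim from (219,238) to (418,238). Next I'll check the offset and lift.

```bash
cat >> h.py <<'E'
def fish(r,uv,z):
    K,V=r["intrinsics"],r["view"];R,t=V[:3,:3],V[:3,3]
    p=(np.array(uv,float)-K[:2,2])/K[0,0];th=np.linalg.norm(p)
    d=R.T@np.array([*(p/th*np.sin(th)),np.cos(th)]);c=-R.T@t
    return c+d*(z-c[2])/d[2]
def circ(p):
    p=np.array(p)[:,:2];A=np.c_[2*p,np.ones(len(p))];x=np.linalg.lstsq(A,(p**2).sum(1),rcond=None)[0]
    return x[:2],np.sqrt(x[2]+x[:2]@x[:2])
E
python3 - <<'E'
from workcell import *
from h import *
w=load("wrist2.npz")
print("guard",circ([fish(w,p,.129) for p in[(219,238),(418,238),(240,193),(398,193),(260,176),(375,173)]]),get_obs()["position"])
L=np.array([.658,.0825]);yaw=13.9;u=np.array([np.cos(np.radians(yaw)),np.sin(np.radians(yaw))])
p=get_obs()["position"]
bot.servo_line([*G,GZ+.125],velocity=.12)
S=L-.065*u
bot.servo_line([*S,GZ+.125],ori=q(yaw),velocity=.15)
o=get_obs();print(o["time_s"],o["position"],o["wrist_force"],o["gripper_width"])
for n in("wrist","scene","top"):
    r=vision.read_camera(n);np.savez(n+"3.npz",**r)
    if n=="wrist": a=r["frame"]
    elif n=="scene": b=cv2.resize(r["frame"][70:260,260:464],(408,380))
    else: c=cv2.resize(r["frame"][90:280,200:396],(392,380))
cv2.imwrite("pics/w3.png",a[:,:,::-1]);cv2.imwrite("pics/s3.png",np.hstack([b,c])[:,:,::-1])
E
```

```text
guard (array([ 0.46252478, -0.3327841 ]), np.float64(0.05826281598794757)) [ 0.46870354 -0.3320757   0.15634832]
7.4333 [0.5948435  0.06649969 0.28102552] [ 0.83922935 -0.53227964 -2.27037691] 0.01712228797049133
```

View pics/w3.png

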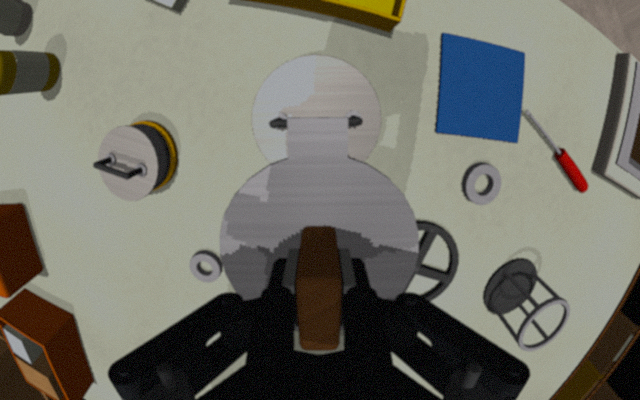

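View pics/s3.png

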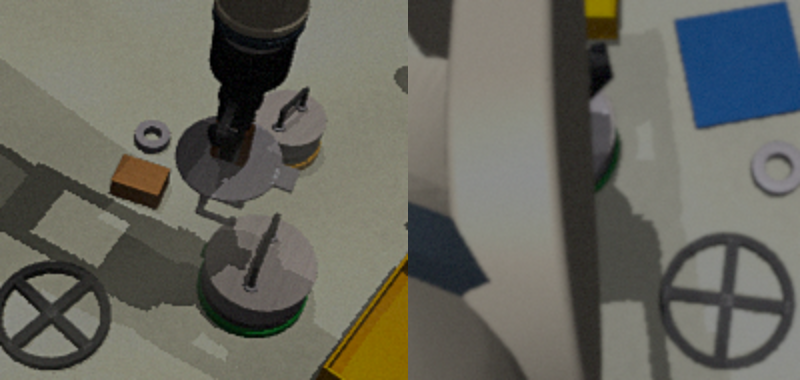

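The wrist view shows the lid rim at columns 252 to 382 with its top at row 55, and the loop feet at (279,123) and (355,121). They are aligned with the nose, so lateral position and yaw are good. The scene view shows the fork hanging clear, facing the loop.

```bash
python3 - <<'E'
from workcell import *
from h import *
w=load("wrist3.npz")
c,rad=circ([fish(w,p,.076) for p in[(252,107),(382,105),(317,55),(270,72),(364,72)]])
a,b=fish(w,(279,123),.078)[:2],fish(w,(355,121),.078)[:2];d=a-b
yaw=np.degrees(np.arctan2(-d[0],d[1]));m=(a+b)/2
print("lid",c,rad,"feet mid",m,np.linalg.norm(d),yaw)
g,_=circ([fish(w,p,.281-.027) for p in[(219,238),(418,238),(240,193),(398,193),(260,176),(375,173)]]);print("guard-tcp",g-get_obs()["position"][:2])
assert np.linalg.norm(c-[.658,.0825])<.012 and abs(rad-.07)<.004
yaw=13.9;u=np.array([np.cos(np.radians(yaw)),np.sin(np.radians(yaw))])
L=(c+m)/2 if np.linalg.norm(c-m)<.008 else c
print("L",L)
T=L+.003*u
bot.servo_line([*(T-.065*u),.218],ori=q(yaw),velocity=.1)
bot.servo_line([*T,.218],velocity=.05)
o=get_obs();print(o["time_s"],o["position"],o["wrist_force"])
for n in("scene","wrist"):
    r=vision.read_camera(n);np.savez(n+"4.npz",**r)
    if n=="scene": cv2.imwrite("pics/s4.png",cv2.resize(r["frame"][150:250,330:450],(720,600))[:,:,::-1])
E
```

```text
lid [0.65260772 0.08361289] 0.07189730726532069 feet mid [0.65172933 0.08350198] 0.08063519707934422 15.319127202885179
guard-tcp [-0.00604769 -0.00076273]
L [0.65216853 0.08355744]
9.8167 [0.65483711 0.08418655 0.21806225] [ 0.13053019  0.17017079 -3.03940616]
```

View pics/s4.png

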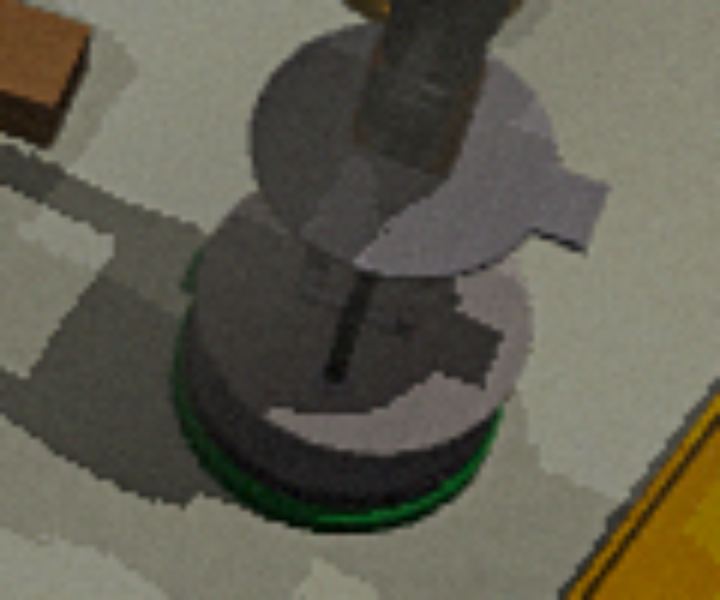

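The scene crop shows the guard centre at about (397.2,175) over the lid, with the prong tips past the bar. I'll check that, then lift slowly.

```bash
python3 - <<'E'
from workcell import *
from h import *
s=load("scene4.npz");u=np.array([np.cos(np.radians(13.9)),np.sin(np.radians(13.9))])
g=ray(s,(397.2,175),.191)[:2];l=ray(s,(390.8,201.5),.076)[:2]
print("scene: guard",g,"lid",l,"bar at lifter x",(l-g)@u,"y",np.cross(u,l-g))
p=get_obs()["position"]
def up(z,v):
    bot.servo_line([p[0],p[1],z],velocity=v);o=get_obs();print(round(o["time_s"],2),o["position"].round(4),o["wrist_force"].round(2),o["ft_torque"].round(3))
up(.236,.03);up(.246,.02);up(.256,.02)
r=vision.read_camera("scene");np.savez("scene5.npz",**r)
cv2.imwrite("pics/s5.png",cv2.resize(r["frame"][130:250,320:464],(720,600))[:,:,::-1])
E
```

```text
scene: guard [0.65718335 0.0803023 ] lid [0.66074904 0.08182559] bar at lifter x 0.0038272113560475977 y 0.0006221037355537653
10.67 [0.6548 0.0842 0.2359] [-0.06  0.22 -2.63] [ 0.051 -0.021  0.028]
11.32 [0.6548 0.0842 0.2459] [ 0.27 -0.02 -5.24] [ 0.066 -0.069  0.028]
11.97 [0.6549 0.0842 0.256 ] [-0.31  0.69 -4.5 ] [-0.008  0.01   0.062]<stdin>:5: DeprecationWarning: Arrays of 2-dimensional vectors are deprecated. Use arrays of 3-dimensional vectors instead. (deprecated in NumPy 2.0)
```

View pics/s5.png

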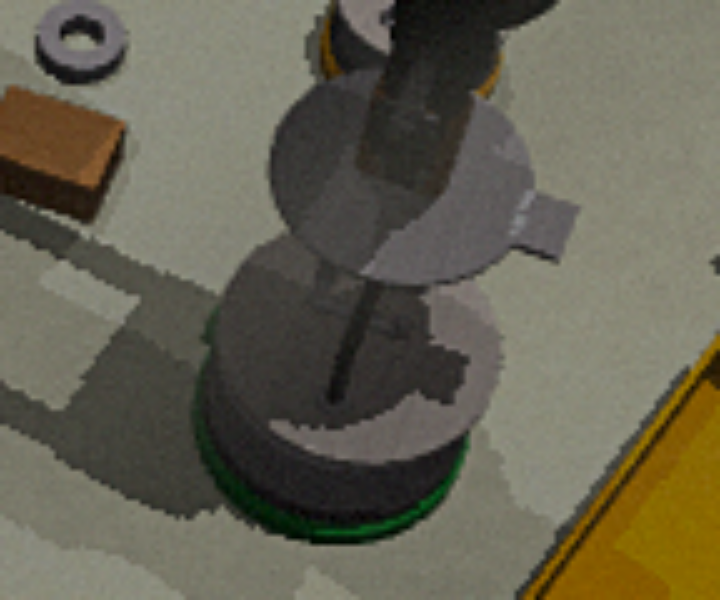

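The wrist force grew by 3 N and the lid has risen level, with its underside clear of the rim. Next I'll raise it, measure the trivet again from the earlier wrist frame and move over it.

```bash
python3 - <<'E'
from workcell import *
from h import *
w=load("wrist2.npz");f=w["frame"][50:215,50:190]
m=(cv2.GaussianBlur(f,(3,3),0).max(2)<75).astype(np.uint8)
c=max(cv2.findContours(m,cv2.RETR_EXTERNAL,cv2.CHAIN_APPROX_NONE)[0],key=cv2.contourArea)
C,rad=circ([fish(w,p[0]+[50,50],.015) for p in c]);print("trivet wrist",C,rad,cv2.boundingRect(c))
u=np.array([np.cos(np.radians(13.9)),np.sin(np.radians(13.9))])
C0=np.array([.479,-.113])
C=C if np.linalg.norm(C-C0)<.012 and abs(rad-.076)<.004 else C0
P=C+.003*u;p=get_obs()["position"]
bot.servo_line([p[0],p[1],.31],velocity=.04)
bot.servo_line([*P,.31],velocity=.08)
bot.servo_line([*P,.225],velocity=.05)
bot.dwell(.5)
o=get_obs();print(o["time_s"],o["position"],o["wrist_force"],P)
b=[]
for n in("scene","wrist","top"):
    r=vision.read_camera(n);np.savez(n+"6.npz",**r)
    b.append({"scene":r["frame"][160:290,210:366],"wrist":r["frame"][30:330,140:500],"top":r["frame"][150:300,270:450]}[n])
b=[cv2.resize(x,(390,300)) for x in b]
cv2.imwrite("pics/s6.png",np.vstack([np.hstack(b[:2]),np.hstack([b[2],b[2]*0])])[:,:,::-1])
E
```

```text
trivet wrist [ 0.47663633 -0.11333795] 0.07593932649359487 (13, 12, 115, 143)
19.3083 [ 0.47955913 -0.11262619  0.2250107 ] [ 0.44433319  0.51135031 -6.12907673] [ 0.47954848 -0.11261727]
```

View pics/s6.png

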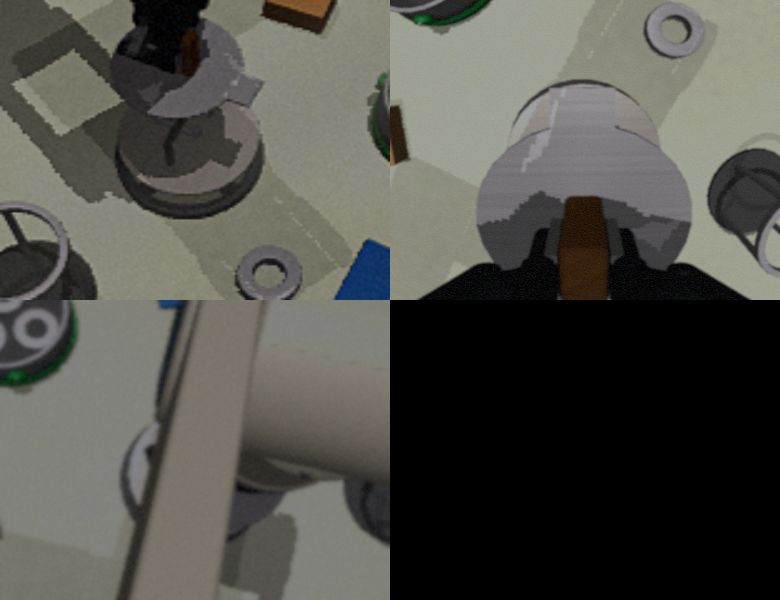

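```bash
python3 - <<'E'
from workcell import *
from h import *
s=load("scene6.npz");w=load("wrist6.npz")
print("scene lid",ray(s,(286.2,225),.062)[:2],"vs trivet scene .4803 -.1149")
k=390/360;f=lambda x,y:(140+(x-390)/k,30+y)
print("wrist lid",circ([fish(w,f(*p),.062) for p in[(585,87),(513,140),(656,140),(535,107),(635,105)]]))
# trivet front rim, dark arc
print("trivet front",fish(w,f(585,80),.015)[:2],"expected",[.4766+.076*np.cos(np.radians(13.9)),-.1133+.076*np.sin(np.radians(13.9))])
E
```

```text
scene lid [ 0.49809864 -0.12624052] vs trivet scene .4803 -.1149
wrist lid (array([ 0.47928931, -0.11295982]), np.float64(0.066050118192024))
trivet front [ 0.54904847 -0.09579448] expected [np.float64(0.5503744525999426), np.float64(-0.09504266877172796)]
```

The crop shows the lid hanging level above the trivet. The wrist-based centres agree to within 3 mm. My scene reading of the lid ellipse was rough because the guard hides its upper edge. Lowering now.

```bash
python3 - <<'E'
from workcell import *
from h import *
u=np.array([np.cos(np.radians(13.9)),np.sin(np.radians(13.9))])
P=get_obs()["position"][:2]
def go(z,v):
    bot.servo_line([*P,z],velocity=v);o=get_obs();print(round(o["time_s"],2),o["position"].round(4),o["wrist_force"].round(2))
go(.192,.03);go(.178,.012);go(.164,.03)
bot.dwell(.2);print(get_obs()["wrist_force"])
B=P-.068*u
bot.servo_line([*B,.164],velocity=.04);o=get_obs();print(o["time_s"],o["wrist_force"])
bot.servo_line([*B,.285],velocity=.1)
bot.servo_line([*G,.285],ori=q(GY),velocity=.15)
bot.dwell(.3);o=get_obs();print(o["time_s"],o["position"],o["wrist_force"])
b=[]
for n in("scene","wrist","top"):
    r=vision.read_camera(n);np.savez(n+"7.npz",**r)
    b.append({"scene":r["frame"][170:340,160:364],"wrist":r["frame"],"top":r["frame"][180:305,300:450]}[n])
b=[cv2.resize(x,(390,300)) for x in b]
cv2.imwrite("pics/s7.png",np.vstack([np.hstack(b[:2]),np.hstack([b[2],b[2]*0])])[:,:,::-1])
E
```

```text
20.71 [ 0.4797 -0.1127  0.1922] [ 0.33 -0.45 -4.75]
22.02 [ 0.4796 -0.1126  0.1781] [ 1.17 -0.14 -2.94]
22.64 [ 0.4796 -0.1126  0.1639] [-0.3  -0.07 -1.26]
[-0.41449212 -0.58772718 -2.73739745]
24.6917 [-0.21315185 -0.26259559 -3.65643505]
27.9 [ 0.46851458 -0.33172986  0.28514298] [-0.70609076 -0.04400454 -2.31015693]
```

View pics/s7.png

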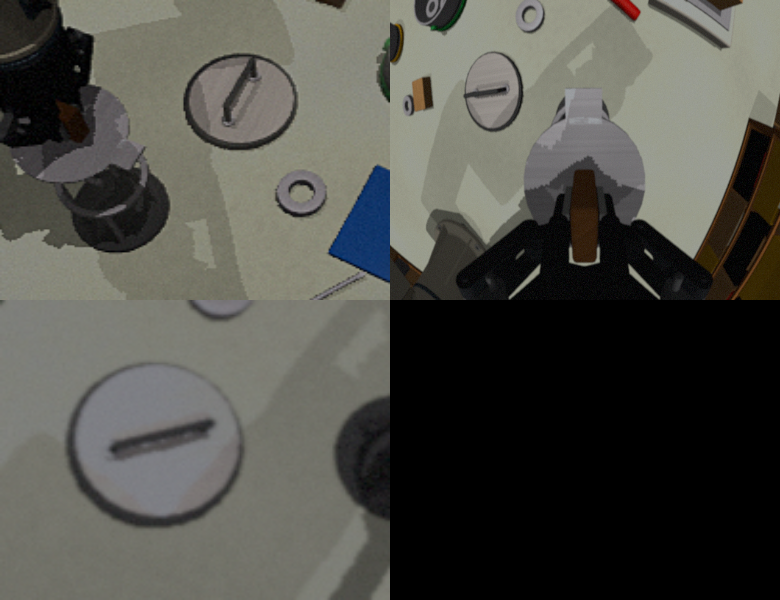

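```bash
python3 - <<'E'
from workcell import *
from h import *
t=load("top7.npz");s=load("scene7.npz")
print("top lid",ray(t,(361.2,238.3),.021)[:2],"trivet .4778 -.1112")
print("scene lid",ray(s,(287.6,225.5),.021)[:2],"trivet .4803 -.1149")
# lower into stand
def go(z,v):
    bot.servo_line([*G,z],velocity=v);o=get_obs();print(round(o["time_s"],2),o["position"].round(4),o["wrist_force"].round(2),o["ft_torque"].round(2));return o
go(.20,.06);go(.162,.04)
o=go(.1565,.02)
hand.move_gripper(.085)
bot.dwell(.3);o=get_obs();print(o["time_s"],o["wrist_force"],o["gripper_width"])
bot.servo_line([*G,.30],velocity=.1)
bot.reach([.25,-.573,.30],q(23.5));bot.dwell(.3);print(get_obs()["time_s"])
b=[]
for n in("scene","top"):
    r=vision.read_camera(n);np.savez(n+"8.npz",**r)
    b.append(cv2.resize({"scene":r["frame"][170:340,160:364],"top":r["frame"][180:320,320:530]}[n],(390,300)))
cv2.imwrite("pics/s8.png",np.hstack(b)[:,:,::-1])
E
```

```text
top lid [ 0.48087151 -0.11561532] trivet .4778 -.1112
scene lid [ 0.48608789 -0.11038456] trivet .4803 -.1149
29.62 [ 0.4687 -0.3322  0.2004] [ 0.   -0.28 -1.98] [-0.01 -0.02 -0.03]
30.72 [ 0.4687 -0.3321  0.1623] [-0.04  0.45 -3.16] [ 0.09 -0.03 -0.02]
31.14 [ 0.4684 -0.332   0.1564] [ 0.26 -0.24 -2.36] [ 0.02 -0.05 -0.01]
32.1083 [ 0.48990744 -0.77324021 -0.29082205] 0.08513918635331695
35.225
```

View pics/s8.png

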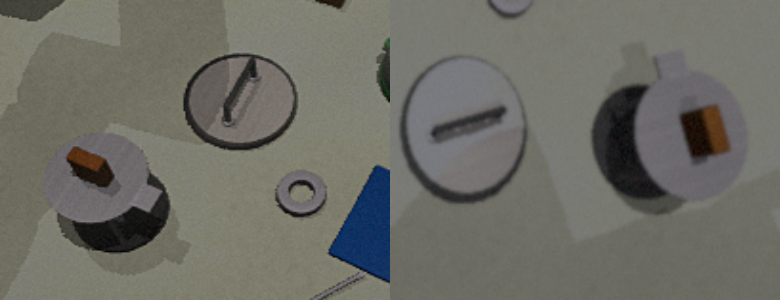

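The lid lies flat within the trivet ring, with the dark ring visible all round, so it is off centre by less than about 5 mm. The lifter hangs upright with its guard on the ring, and the gripper is clear of everything. Handing in.

```bash
python3 -c "
from workcell import *
print(hand_in())"
```

```text
the job is handed in; nothing more can be done
None
```

The larger pot's lid is on the lid rest, centred to within about 5 mm, the lifter is hanging upright in its ring stand and released, and the job was handed in at about 35 s of the 64 s allowed; no verdict came back.

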